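# Hang the mallet back in its snap hook

## Robot

A 6-joint arm with a two-finger parallel gripper is mounted at the origin on the work surface. World frame = base frame: x ahead of the robot, y to its left, z up, the work surface at z = 0. Lengths are in m, angles in rad, forces in N, time in s.
With the tool pointing down it reaches from about 0.375 to 0.9 m from the base axis. Payload 3.1 kg.
Tool frame: the origin (TCP) lies between the finger pads; the fingertips stand 25 mm ahead of it and the grasp point (between the pads) lies 6 mm ahead of it; z points along the fingers, y is the line along which they close (so a half turn about z gives the same grasp; the last joint's range is limited). The gripper opens to 87 mm and grips with 3 to 60 N. Pads are 19 mm wide; open, the fingers measure 117 mm over their backs; the gripper's body (75 mm by 190 mm) begins 51 mm behind the grasp point.
Start: joints at [-1.514, 0.527, 1.433, -0, 1.181, -0.178], TCP at [0.145, -0.608, 0.248] pointing down, gripper open.
Joint ranges: [-3.08, 3.08], [-0.75, 2.2], [0.22, 2.44], [-1.43, 4.57], [0, 2.65], [-2.85, 2.85]. Speed limits (rad/s): [2.79, 2.79, 3.14, 3.14, 3.14, 3.14].

## Interface

Orientations are given as [roll, pitch, yaw] about the fixed x, y, z axes, in that order (R = Rz(yaw) Ry(pitch) Rx(roll)).
In Python, from station import manip gives the robot as it stands.
- The arm moves only by the shell command python3 -m inch 'ROWS' [OPENING] [FORCE]. ROWS is JSON, a list of rows, each a list of 2 entries, a list of its own where there are three numbers: the shift along the tool's x, y, z normalised to -1 to 1, where 1 is 800 mm, then the turn, a rotation vector about the tool's x, y, z normalised to -1 to 1, where 1 is 6 degrees. In form: [[[dx, dy, dz], [wx, wy, wz]], ...]. A call has 1 to 8 rows; each row shifts and turns the commanded pose from where the row before left it, along the tool's axes as they then stand; what a row does not reach is not made up. A row lasts 1/10 s, in which the tool goes at most 50 mm and 8.59 degrees, less where a joint would pass 70% of its speed; a pose out of reach is approached as far as the arm can. A call with a number of a shift or a turn outside -1 to 1 is refused whole. A call with a gripper value outside its range is refused whole. OPENING is the gripper command: -1 is shut, 1 is fully open, values between are in proportion, set as the call begins (- or left out, the last holds). The fingers move at their own pace and stop on an object; FORCE is the grip in N (left out, the last holds). Time passes only in rows, so rows that do not move let the fingers close. It gives the time, the measured TCP pose, the force, the opening and the grip force at its end, in the units of the state.
- manip.state(): the state, without advancing time (a new reading comes with each control period).
- manip.camera(name): name is "scene" or "top" or "wrist"; returns the picture (480x640x3 uint8, red, green, blue); there is no depth.
- manip.camera_info(name): a dict with "vertical_fov" (degrees; the focal length in pixels is half the picture's height over the tangent of half this angle, whatever the lens; pixels are square), "cx", "cy" (the principal point, pixels), "rvec" (rotation vector, rad) and "tvec" (3), from world to camera coordinates, as OpenCV has them; the wrist camera has in their place "tool_from_camera" (4x4, takes a point from camera to tool coordinates, whose origin is the TCP and whose axes are the flange's). Camera axes: x right, y down, z forward; pixel columns grow to the right and rows downward; lengths in m; the calibration is good to about 2 mm. A picture is of the moment at which its call begins: read the wrist's pose just before it. camera_info takes no time and is no camera call.
- manip.sign_off(): hands the job in; it is judged then, once.
The state is a dict: "t": time; "joints": joint angles; "qd": joint speeds; "tau": joint torques, N m; "position": TCP position; "orientation": TCP orientation; "contact_force": force on the tool from outside, world axes, zero at the start; "ft_torque": the same for the moment, N m; "grip_width": finger opening in m; "grasp_force": force on a finger pad.
Only numpy, scipy, OpenCV 4.12 (cv2) and the standard library are available. Lean on these libraries where they do the work, as an engineer would, in place of code of your own. Each camera call takes 0.05 s, during which the arm holds its last target. There are 200 camera calls.

## Task

Take the mallet out of the blue pot and hang it on the empty middle hook of the rack: push its handle in from the front through the orange sprung jaws until they snap shut behind it, gently, for force bends the hook, and leave it released with its head lying across both prongs. Do not knock the hammers beside it or shift the parts tray.

Things in the scene. Friction and masses are not known exactly. Their poses are not given: they have to be found in the camera images.
- mallet: Soft-faced mallet, 0.34 to 0.53 kg, standing upright, head up, in the blue pot. Origin: centre of the handle's foot; z up along the handle, y along the head. Round wooden handle 22 mm thick, 150 mm from foot to head. Head 84 mm long (y), 34 mm wide (x) and 34 mm high; grip it across its flat steel cheeks (52 mm long). Red face at +y, yellow at -y; either way round is right.
- mallet_neck (a point): Point on the mallet's axis at the underside of its head, 150 mm above the foot. When hung, it is level with the tops of the prongs.
- pot: Blue plastic pot fixed to the bench, 70 mm high, with a square well 28 mm wide inside, its floor 8 mm above the bench, on a foot 90 mm square. The mallet's handle stands in it. Origin: centre of the underside.
- rack: Bench rack fixed to the table, 360 mm wide (y), with three two-pronged hooks 105 mm apart. x points into the hooks (push direction), z up. Origin on the bench below the nominal axis of a handle hung in the middle hook. Prongs level, tops 185 mm above the bench, 30 mm apart inside, 9 mm wide, ending 20 mm on the -x side of that axis. Only the hammers' heads stand higher than the prongs.
- hook_mark (a point): Nominal home of the mallet's neck: centre line of the middle hook, level with the prong tops. The middle hook sits on a carrier (yellow clamp) clamped anywhere up to 20 mm further in or out along the rack's x; this is not in any measured pose, so the true home must be felt or seen. It does not move in use. All that follows of jaws and pad is relative to the true home.
- jaw_left (a joint): Angle (rad) of the orange jaw on the rack's +y side of the middle hook: 0 shut, to 1.5 swung inwards (+x). Sprung shut; opens only inwards when a handle pushes it. The jaws are 14 mm long, 9 mm high, just below prong-top level, hinged 15.5 mm on the -x side of the true home; the handle first meets them 29 mm short of home. Passing them alone takes a few N.
- jaw_right (a joint): The same for the jaw on the -y side.
- pad (a joint): How far (m) the black rubber pad behind the jaws is pressed in: 0 free. At 0 its face is where the handle touches it at the true home. It is on a spring: about 2 N to start, then 1.2 N/mm. The handle must press it in 2 to 6 mm (4 to 9 N) before both jaws snap shut behind the handle; then ease off. Pressed in more than 7 mm (10 N), the hook is being forced.
- hammer: Claw hammer with dark wooden handle hanging loose on an outer hook. Head 88 mm long (rack's y), 24 mm wide, 26 mm high; about 18 mm of room between it and the mallet's head when hung. Origin: handle's foot, 140 mm below the head's underside. Leave it alone.
- peen: Ball-peen hammer with orange handle hanging loose on the other outer hook. Head about 88 mm long (rack's y), 24 mm wide, 26 mm high. Origin: handle's foot, 130 mm below the head's underside. Leave it alone.
- tray: Blue divided parts tray, 130 x 130 x 40 mm, on the bench at the other side from the pot. Origin: centre of the underside. Leave it alone.
There are look-alikes about, which are no part of the job. What is shaped like the mallet but pink or purple is not meant.

How it is judged:
By the outcome, as a careful person would: the job done as asked, in the order asked, and still so for the second after the job is handed in, with the robot touching nothing.
It also fails if it takes over 64 s, if anything falls off the work surface, if the arm or the gripper's body presses on something with over 40 N, if the wrist force passes 120 N, or if a joint passes its speed limit or range.

## Working session

There is one attempt and no reset: what is moved stays moved. The work goes in short steps, Python scripts to look and compute and a shell command to move; the robot and the scene stay as the last step left them, time stands still between calls to the robot, and variables do not carry over. Pictures are saved under pics/ and viewed, at most 10 in all, crops included, and the job is handed in when it is done.

```bash
ls; mkdir -p pics; cat > h.py <<'E'
import numpy as np, cv2
from station import manip
from scipy.spatial.transform import Rotation as R
def info(n, st=None):
    i=manip.camera_info(n); f=240/np.tan(np.radians(i["vertical_fov"])/2)
    K=np.array([[f,0,i["cx"]],[0,f,i["cy"]],[0,0,1]])
    if "rvec" in i:
        Rc=R.from_rotvec(np.ravel(i["rvec"])).as_matrix(); t=np.ravel(i["tvec"])
        return K,Rc.T,-Rc.T@t
    T=np.array(i["tool_from_camera"]); Rt=R.from_euler('xyz',st["orientation"]).as_matrix()
    return K,Rt@T[:3,:3],Rt@T[:3,3]+np.array(st["position"])
def ray(c,u,v):
    K,Rw,o=c; d=Rw@np.linalg.solve(K,[u,v,1.]); return o,d/np.linalg.norm(d)
def onz(c,u,v,z):
    o,d=ray(c,u,v); return o+d*(z-o[2])/d[2]
def proj(c,p):
    K,Rw,o=c; q=K@(Rw.T@(np.array(p)-o)); return q[:2]/q[2]
E
python3 - <<'E'
from h import *
st=manip.state(); print(st)
for n in("scene","top"):
    im=manip.camera(n); cv2.imwrite(f"pics/{n}0.png",im[:,:,::-1]); print(n,manip.camera_info(n), info(n,st)[2])
print(manip.camera_info("wrist"))
E
```

```text
pics
{'t': 0.0, 'joints': array([-1.51449434e+00,  5.28434948e-01,  1.43388787e+00, -3.66044156e-05,
        1.18140409e+00, -1.78465253e-01]), 'qd': array([ 0.00052274, -0.0016065 , -0.00223031, -0.00016248,  0.00171784,
       -0.00109545]), 'tau': array([ 9.44653148e-04, -4.40040135e+01, -1.76589936e+01,  6.32041739e-02,
        5.81121398e-02, -1.68198890e-04]), 'position': array([ 0.14538713, -0.60716006,  0.24659535]), 'orientation': array([-3.13948629e+00, -3.45574596e-04,  2.34780805e-01]), 'contact_force': array([ 1.18179835, -0.21045923, -0.17483196]), 'ft_torque': array([-0.00384309, -0.01517936, -0.00611855]), 'grasp_force': 0.0, 'grip_width': 0.08714754380993456}
scene {'vertical_fov': 55.836780514278885, 'cx': 312.3120458550075, 'cy': 238.13025029882954, 'rvec': array([ 0.7672889 ,  2.71665462, -0.89829941]), 'tvec': array([ 0.42169493, -0.0997859 ,  1.26417366])} [0.80404787 0.48588248 0.95044416]
top {'vertical_fov': 43.125677818659234, 'cx': 321.92032138811715, 'cy': 238.37565790001565, 'rvec': array([ 2.14214627, -2.19264468,  0.07633005]), 'tvec': array([-0.01526204,  0.52021582,  1.11405203])} [ 0.41909791 -0.04668886  1.15505257]
{'vertical_fov': 63.144744548395536, 'cx': 320.89892658433155, 'cy': 237.2645703512623, 'tool_from_camera': array([[ 1.43429172e-03, -9.65606362e-01, -2.60004415e-01,
         7.19596902e-02],
       [ 9.99998272e-01,  1.69237288e-03, -7.68743781e-04,
         9.35162526e-04],
       [ 1.18232831e-03, -2.60002864e-01,  9.65607121e-01,
        -1.36405095e-01],
       [ 0.00000000e+00,  0.00000000e+00,  0.00000000e+00,
         1.00000000e+00]])}
```

View pics/scene0.png

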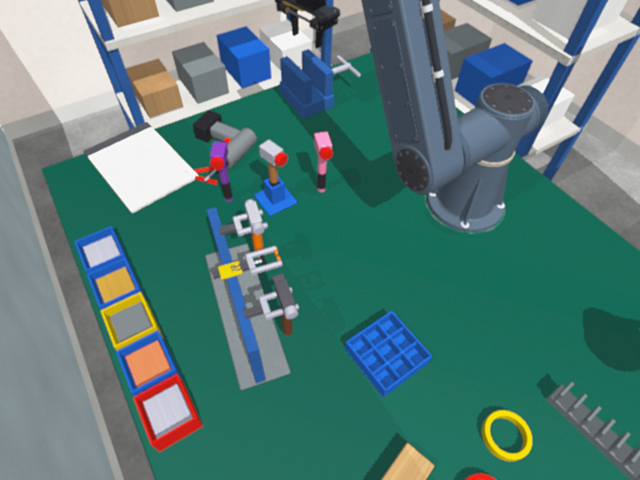

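View pics/top0.png

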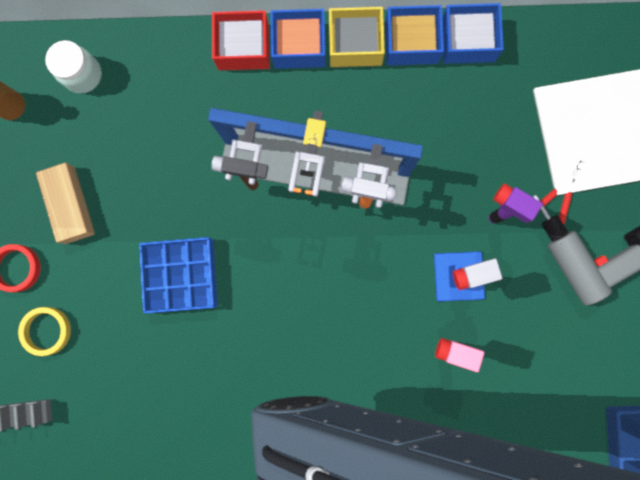

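The scene picture shows the target mallet (steel and red) standing in the blue pot at about (275,155), with pink and purple look-alikes on either side. The rack's middle hook, with the yellow clamp and orange jaws, is at about (262,260). In the top picture the mallet head is at about (478,273), the middle hook at (307,170), the hammers' heads at (240,165) and (368,188), and the tray at (178,275).

```bash
python3 - <<'E'
from h import *
im=cv2.imread("pics/top0.png"); c=info("top")
hsv=cv2.cvtColor(im,cv2.COLOR_BGR2HSV)
def region(m,x0,y0,x1,y1):
    z=np.zeros_like(m); z[y0:y1,x0:x1]=m[y0:y1,x0:x1]; return z
H,S,V=cv2.split(hsv)
white=((S<50)&(V>140)).astype(np.uint8); red=(((H<8)|(H>172))&(S>140)&(V>90)).astype(np.uint8)
yel=((H>18)&(H<32)&(S>140)&(V>120)).astype(np.uint8)
blue=((H>100)&(H<125)&(S>120)&(V>60)).astype(np.uint8)
orange=((H>5)&(H<18)&(S>140)&(V>120)).astype(np.uint8)
hd=region(white|red,448,250,510,300)
r=cv2.minAreaRect(np.argwhere(hd)[:,::-1].astype(np.float32)); print("head",r,hd.sum())
bp=cv2.boxPoints(r); P=np.array([onz(c,u,v,.192) for u,v in bp]); print(P.round(4), P.mean(0), np.linalg.norm(np.diff(P,axis=0),axis=1))
pb=region(blue,425,240,495,310); r=cv2.minAreaRect(np.argwhere(pb)[:,::-1].astype(np.float32)); print("pot",r,[onz(c,*p,.0).round(3) for p in cv2.boxPoints(r)], onz(c,*r[0],0.0))
print("yellow",[onz(c,*np.argwhere(region(yel,290,100,340,150))[:,::-1].mean(0),.17)])
o=np.argwhere(region(orange,280,170,340,210))[:,::-1]; print("orange",len(o),o.mean(0),onz(c,*o.mean(0),.18))
rb=region(blue,200,95,430,185); r=cv2.minAreaRect(np.argwhere(rb)[:,::-1].astype(np.float32)); print("rackbar",r)
big=cv2.resize(im[90:220,200:440],None,fx=3.3,fy=3.3,interpolation=cv2.INTER_CUBIC); cv2.imwrite("pics/crop1.png",big)
E
```

```text
head ((477.0321044921875, 274.4403991699219), (22.317354202270508, 46.167232513427734), 73.3007583618164) 944
[[ 0.449  -0.234   0.192 ]
 [ 0.4683 -0.3044  0.192 ]
 [ 0.4344 -0.3128  0.192 ]
 [ 0.4152 -0.2426  0.192 ]] [ 0.44175671 -0.27345031  0.192     ] [0.0730089  0.03492929 0.07276932]
pot ((458.9085693359375, 276.0369873046875), (48.96695327758789, 48.966957092285156), 86.42366790771484) [array([ 0.489, -0.237,  0.   ]), array([ 0.492, -0.33 ,  0.   ]), array([ 0.4  , -0.331,  0.   ]), array([ 0.396, -0.239,  0.   ])] [ 0.44400956 -0.2844155   0.        ]
yellow [array([ 0.68871719, -0.02326678,  0.17      ])]
orange 56 [302.51785714 191.        ] [ 5.8374206e-01 -2.8143443e-04  1.8000000e-01]
rackbar ((313.3453369140625, 142.2537841796875), (216.29141235351562, 32.90852737426758), 10.13780403137207)
```

View pics/crop1.png

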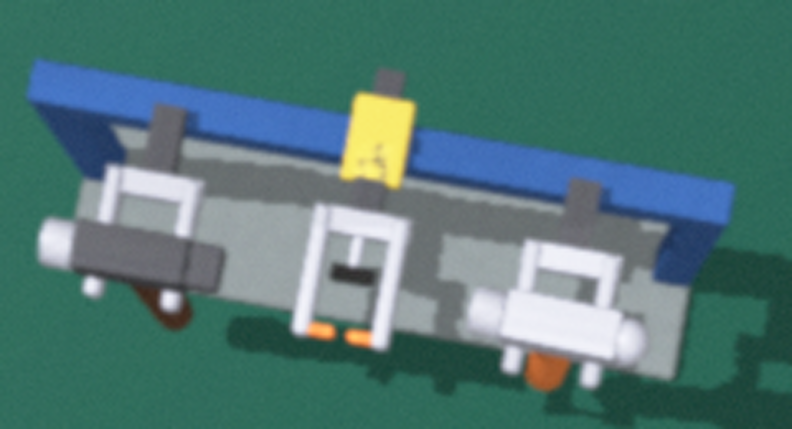

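The crop shows the empty middle hook: prong tips at crop (299,334) and (381,348), shut orange jaws at (320,330) and (358,338), the black pad face at about (352,282), and the yellow clamp at (378,140). The blue bar's back edge runs from (37,60) to (733,183).

```bash
python3 - <<'E'
from h import *
c=info("top"); cr=lambda u,v,z: onz(c,200+u/3.3,90+v/3.3,z)
for z in (.15,.17,.185):
    a,b=cr(37,60,z),cr(733,183,z); d=b-a; print(z,"bar len",np.linalg.norm(d), "rack x yaw deg",np.degrees(np.arctan2(d[0],-d[1])*-1), np.degrees(np.arctan2(d[1],d[0]))+90)
z=.185
L0,L1=cr(299,334,z),cr(321,205,z); R0,R1=cr(381,348,z),cr(404,217,z)
for n,a,b in(("L",L0,L1),("R",R0,R1)): print(n,a.round(4),b.round(4),"yaw",np.degrees(np.arctan2(*(b-a)[[1,0]])),np.linalg.norm(b-a))
print("prong spacing",np.linalg.norm(R0-L0)); d=R0-L0; print("yaw from tips",np.degrees(np.arctan2(d[1],d[0]))+90)
j=cr(339,330,.184); p=cr(354,267,.184); pf=cr(352,284,.18); print("jaw",j,"pad",p,pf)
# scene view jaw
im=cv2.imread("pics/scene0.png"); H,S,V=cv2.split(cv2.cvtColor(im,cv2.COLOR_BGR2HSV))
m=((H>5)&(H<18)&(S>140)&(V>120)); q=np.argwhere(m[240:290,240:300])[:,::-1]+[240,240]
cs=info("scene"); print(len(q),q.mean(0)); 
for dz in(.175,.18,.185): print(proj(cs,[*j[:2],dz]))
E
```

```text
0.15 bar len 0.3625763351239543 rack x yaw deg 11.796987052021198 -11.796987052021208
0.17 bar len 0.3553612631003029 rack x yaw deg 11.79698705202119 -11.796987052021208
0.185 bar len 0.34994995908256454 rack x yaw deg 11.796987052021185 -11.796987052021194
L [0.583  0.0188 0.185 ] [0.647  0.0068 0.185 ] yaw -10.625358818084969 0.06505899540222071
R [ 0.5751 -0.0213  0.185 ] [ 0.6399 -0.034   0.185 ] yaw -11.102659422125068 0.06603076808754858
prong spacing 0.040803031727090454
yaw from tips -11.236934069685958
jaw [ 0.58469306 -0.00084289  0.184     ] pad [ 0.61580734 -0.0088355   0.184     ] [ 0.60814434 -0.00752001  0.18      ]
117 [262.67521368 246.95726496]
[276.11919544 256.94151491]
[275.98230639 255.57209724]
[275.84423705 254.19087208]
```

```bash
python3 -m inch '[[[0,0,-0.06],[0,0,0]],[[0,0,-0.06],[0,0,0]],[[0.046,-0.031,0],[0,0,0]],[[0.046,-0.031,0],[0,0,0]],[[0.046,-0.031,0],[0,0,0]],[[0.046,-0.031,0],[0,0,0]],[[0.046,-0.031,0],[0,0,0]],[[0.046,-0.031,0],[0,0,0]]]' 1
python3 -m inch '[[[0.046,-0.031,0],[0,0,0]],[[0.046,-0.031,0],[0,0,0]],[[0.046,-0.031,0],[0,0,0]],[[0.046,-0.031,0],[0,0,0]],[[0,0,0],[0,0,-1]],[[0,0,0],[0,0,-1]],[[0,0,0],[0,0,-1]],[[0,0,0],[0,0,-1]]]'
python3 -m inch '[[[0,0,0],[0,0,-1]],[[0,0,0],[0,0,-1]],[[0,0,0],[0,0,-1]],[[0,0,0],[0,0,-1]],[[0,0,0],[0,0,-1]],[[0,0,0],[0,0,-1]],[[0,0,0],[0,0,-1]],[[0,0,0],[0,0,-1]]]'
python3 -m inch '[[[0,0,0],[0,0,-1]],[[0,0,0],[0,0,-1]],[[0,0,0],[0,0,-1]],[[0,0,0],[0,0,-0.3]],[[0,0,0],[0,0,0]],[[0,0,0],[0,0,0]]]'
python3 - <<'E'
from h import *
st=manip.state(); print(st["t"],st["position"],np.degrees(st["orientation"]),st["joints"],st["contact_force"])
cv2.imwrite("pics/wrist1.png",manip.camera("wrist")[:,:,::-1])
E
```

```text
t: 0.9
position: [0.3264, -0.41, 0.3432]
orientation: [-3.141, 0.0, 0.234]
contact_force: [0.5, -0.2, -0.2]
grip_width: 0.0872
grasp_force: 0.0
t: 1.7
position: [0.4456, -0.2805, 0.3431]
orientation: [-3.14, 0.0, 0.659]
contact_force: [0.4, -0.8, -0.2]
grip_width: 0.0872
grasp_force: 0.0
t: 2.5
position: [0.4454, -0.2807, 0.3431]
orientation: [-3.141, -0.001, 1.496]
contact_force: [0.1, -1.0, -0.4]
grip_width: 0.0868
grasp_force: 0.0
t: 3.1
position: [0.4455, -0.2809, 0.3432]
orientation: [-3.141, -0.001, 1.836]
contact_force: [-0.3, 0.2, 1.0]
grip_width: 0.0868
grasp_force: 0.0
3.1 [ 0.44546082 -0.28085852  0.34324782] [-1.79978630e+02 -3.79537534e-02  1.05207771e+02] [-7.74920168e-01  2.89193363e-01  1.55053192e+00  1.39074239e-05
  1.30262745e+00 -1.04034965e+00] [-0.31372637  0.23715513  1.02125179]
```

View pics/wrist1.png

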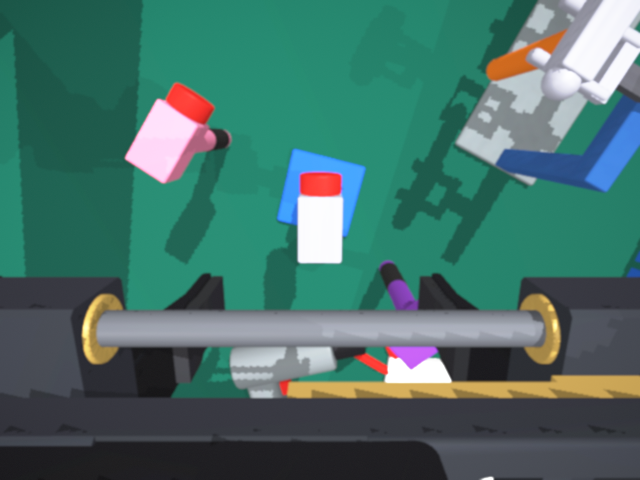

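The wrist view shows the target mallet head from above: steel block at u 298–342, v 195–263, red face at v 172–195, over the blue pot. No yellow end is visible below v=263, so I'll check the pixel profile there and measure.

```bash
python3 - <<'E'
from h import *
im=cv2.imread("pics/wrist1.png"); print([tuple(int(a) for a in im[v,320]) for v in range(160,290,6)]); print([tuple(int(a) for a in im[235,u]) for u in range(288,352,4)])
st=manip.state(); c=info("wrist",st); print(c[2])
H,S,V=cv2.split(cv2.cvtColor(im,cv2.COLOR_BGR2HSV))
w=((S<60)&(V>150)).astype(np.uint8); w[:, :270]=0; w[:,360:]=0; w[:150]=0; w[275:]=0
q=np.argwhere(w)[:,::-1]; r=cv2.minAreaRect(q.astype(np.float32)); print(r); b=cv2.boxPoints(r)
for z in (.192,): 
    P=np.array([onz(c,*p,z) for p in b]); print(P.round(4),P.mean(0),np.linalg.norm(np.diff(P,axis=0),axis=1))
rd=((H<8)|(H>172))&(S>140); rd[:, :280]=0; rd[:,360:]=0; rd[:150]=0; rd[215:]=0; q=np.argwhere(rd)[:,::-1]; print("red",q.min(0),q.max(0), onz(c,320,q.min(0)[1],.175), onz(c,320,q.max(0)[1],.19))
bl=(H>100)&(H<125)&(S>120)&(V>120); bl[:, :270]=0; bl[:,375:]=0; bl[:140]=0; bl[250:]=0; q=np.argwhere(bl)[:,::-1]; print("potcorners",[onz(c,*q[i],.0).round(3) for i in(q[:,0].argmin(),q[:,0].argmax(),q[:,1].argmin())])
cv2.imwrite("pics/wcrop1.png",cv2.resize(im[150:290,260:380],None,fx=4,fy=4,interpolation=cv2.INTER_CUBIC))
E
```

```text
[(255, 168, 73), (255, 167, 72), (181, 91, 224), (70, 78, 255), (63, 70, 255), (61, 70, 255), (156, 145, 251), (255, 253, 253), (255, 253, 253), (254, 253, 253), (254, 253, 253), (254, 253, 253), (254, 253, 253), (254, 253, 253), (254, 253, 253), (254, 253, 252), (254, 252, 252), (237, 226, 222), (119, 144, 41), (119, 144, 41), (118, 144, 40), (118, 144, 40)]
[(86, 103, 31), (86, 103, 33), (101, 112, 63), (254, 251, 251), (254, 251, 251), (254, 252, 252), (254, 253, 253), (254, 253, 252), (254, 253, 253), (254, 252, 252), (254, 252, 252), (254, 252, 252), (255, 253, 253), (254, 250, 250), (246, 131, 53), (127, 141, 40)]
[ 0.42812165 -0.21313641  0.47977013]
((319.5, 229.0), (68.0, 45.0), 90.0)
[[ 0.4227 -0.2608  0.192 ]
 [ 0.4549 -0.252   0.192 ]
 [ 0.4697 -0.303   0.192 ]
 [ 0.436  -0.3123  0.192 ]] [ 0.44582154 -0.28202762  0.192     ] [0.03335909 0.05312358 0.03494106]
red [301 173] [340 195] [ 0.43534048 -0.24233354  0.175     ] [ 0.43927213 -0.25660504  0.19      ]
potcorners [array([ 0.401, -0.324,  0.   ]), array([ 0.491, -0.239,  0.   ]), array([ 0.401, -0.24 ,  0.   ])]
```

View pics/wcrop1.png

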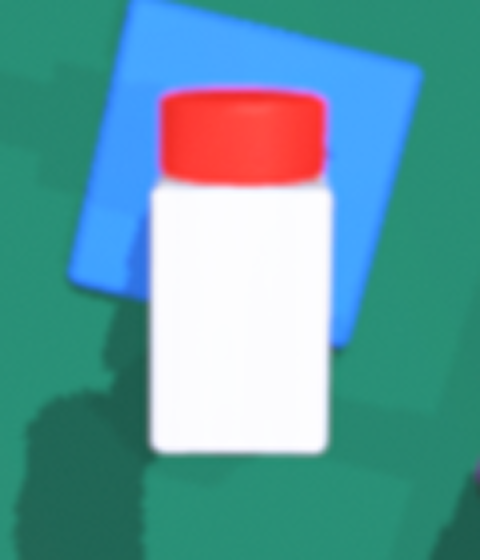

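The steel block measures 53 x 34 mm (given: 52 x 34) and is centred at (0.446, -0.282), which matches the pot centre. Descending to grip.

```bash
python3 -m inch '[[[-0.0013,0,0.049],[0,0,0]],[[0,0,0.049],[0,0,0]],[[0,0,0.049],[0,0,0]],[[0,0,0.03],[0,0,0]],[[0,0,0.0195],[0,0,0]],[[0,0,0],[0,0,0]],[[0,0,0],[0,0,0]]]'
python3 -m inch '[[[0,0,0],[0,0,0]],[[0,0,0],[0,0,0]],[[0,0,0],[0,0,0]],[[0,0,0],[0,0,0]],[[0,0,0],[0,0,0]],[[0,0,0],[0,0,0]],[[0,0,0],[0,0,0]],[[0,0,0],[0,0,0]]]' -0.5 45
```

```text
t: 3.85
position: [0.4461, -0.2822, 0.1865]
orientation: [-3.142, -0.0, 1.837]
contact_force: [0.3, -0.3, -0.2]
grip_width: 0.0872
grasp_force: 0.0
t: 4.65
position: [0.4458, -0.282, 0.1863]
orientation: [-3.141, -0.0, 1.837]
contact_force: [-0.5, -0.0, 1.0]
grip_width: 0.0339
grasp_force: 44.9
```

```bash
python3 -m inch '[[[0,0,-0.0235],[0,0,0]],[[0,0,-0.0235],[0,0,0]],[[0,0,-0.0235],[0,0,0]],[[0,0,-0.0235],[0,0,0]],[[0,0,0],[0,0,0]]]'
python3 -m inch '[[[0,0,0],[0,0,0.88]],[[0,0,0],[0,0,0.88]],[[0,0,0],[0,0,0.88]],[[0,0,0],[0,0,0.88]],[[0,0,0],[0,0,0.9]],[[0,0,0],[0,0,0]]]'
python3 -m inch '[[[0.024,0,0],[0,0,0]],[[0.05,0.001,0],[0,0,0]],[[0.05,0.001,0],[0,0,0]],[[0.05,0.001,0],[0,0,0]],[[0.05,0.001,0],[0,0,0]],[[0.05,0.001,0],[0,0,0]],[[0.05,0.001,0],[0,0,0]],[[0.05,0.001,0],[0,0,0]]]'
python3 -m inch '[[[0.003,0,0],[0,0,0]],[[0,0,0],[0,0,0]],[[0,0,0],[0,0,0]],[[0,0,0],[0,0,0]],[[0,0,0],[0,0,0]]]'
python3 - <<'E'
from h import *
st=manip.state(); print(st["t"],st["position"],np.degrees(st["orientation"]),st["joints"],st["contact_force"],st["ft_torque"])
cv2.imwrite("pics/wrist2.png",manip.camera("wrist")[:,:,::-1])
E
```

```text
t: 5.15
position: [0.4467, -0.2827, 0.263]
orientation: [3.14, 0.003, 1.837]
contact_force: [1.3, -0.7, -4.4]
grip_width: 0.0337
grasp_force: 44.9
t: 5.75
position: [0.445, -0.2812, 0.2597]
orientation: [-3.138, -0.002, 1.374]
contact_force: [0.4, -0.2, -5.4]
grip_width: 0.0337
grasp_force: 44.9
t: 6.55
position: [0.5093, 0.0121, 0.2605]
orientation: [-3.14, 0.0, 1.376]
contact_force: [1.4, -0.6, -4.2]
grip_width: 0.0338
grasp_force: 44.9
t: 7.05
position: [0.5102, 0.0115, 0.2614]
orientation: [-3.141, 0.0, 1.373]
contact_force: [-0.0, -0.6, -3.9]
grip_width: 0.0338
grasp_force: 44.9
7.05 [0.51019254 0.01149423 0.26141908] [-1.79983409e+02  1.25048492e-02  7.86410870e+01] [-1.96614375e-01  3.55773615e-01  1.69982355e+00 -2.46102421e-04
  1.08628543e+00  1.75074826e-03] [-0.01539193 -0.58227243 -3.89172211] [-0.01822785 -0.10179978 -0.00728967]
```

View pics/wrist2.png

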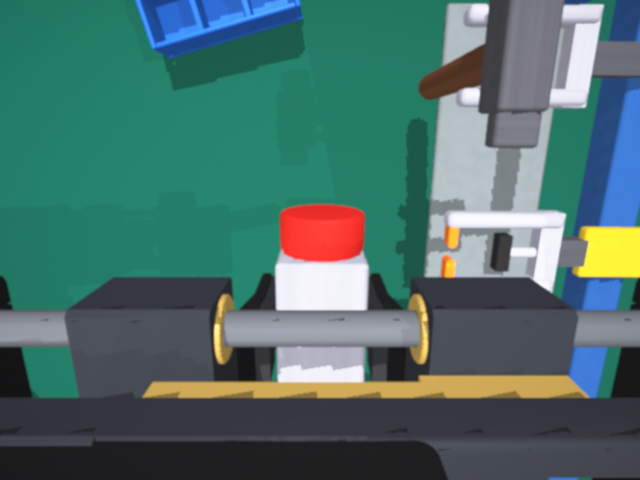

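The wrist view shows the held mallet (red face v 207–255). To its right is the middle hook: +y prong at v 212–227 with its tip at u≈447, orange jaws at (452,237) and (448,267), pad at (502,252). The prong looks parallel to the push direction.

```bash
python3 - <<'E'
from h import *
im=cv2.imread("pics/wrist2.png"); st=manip.state(); c=info("wrist",st); tp=np.array(st["position"])
H,S,V=cv2.split(cv2.cvtColor(im,cv2.COLOR_BGR2HSV))
w=((S<50)&(V>170))
yw=np.radians(78.64); tx=np.array([np.cos(yw),np.sin(yw),0]); ty=np.array([np.sin(yw),-np.cos(yw),0])
def rel(p): d=p-tp; return (np.array([d@tx,d@ty,d[2]])*1000).round(1)
E=[]
for u in range(455,545,10):
    vs=np.where(w[200:240,u])[0]+200; E.append((u,vs.min(),vs.max()+1)); 
print(E)
for u,a,b in E[::2]: print("top edge",rel(onz(c,u,a,.185)),"bottom",rel(onz(c,u,b,.185)))
us=np.where(w[219,420:480])[0]+420; print("tip",us.min(),rel(onz(c,us.min(),219,.18)))
o=((H>5)&(H<20)&(S>150)&(V>120)); o[:,:430]=0; o[:,475:]=0; o[:220]=0; o[280:]=0
n,l,s,ce=cv2.connectedComponentsWithStats(o.astype(np.uint8))
for i in range(1,n):
    if s[i,4]>20: print("jaw",s[i],ce[i],rel(onz(c,*ce[i],.183)))
k=(V<50); k[:,:485]=0;k[:,520:]=0;k[:230]=0;k[275:]=0; q=np.argwhere(k)[:,::-1]; print("pad",q.min(0),q.max(0),rel(onz(c,q[:,0].min(),252,.180)))
print("head yaw: red L/R", rel(onz(c,278,235,.24)), rel(onz(c,365,235,.24)))
E
```

```text
[(455, np.int64(210), np.int64(227)), (465, np.int64(200), np.int64(240)), (475, np.int64(200), np.int64(240)), (485, np.int64(200), np.int64(240)), (495, np.int64(211), np.int64(228)), (505, np.int64(211), np.int64(228)), (515, np.int64(200), np.int64(240)), (525, np.int64(200), np.int64(240)), (535, np.int64(200), np.int64(229))]
top edge [ 29.2  75.5 -76.5] bottom [ 19.5  76.4 -76.5]
top edge [ 34.8  86.  -76.5] bottom [ 12.   88.4 -76.5]
top edge [ 28.7  97.8 -76.5] bottom [ 19.   98.9 -76.5]
top edge [ 34.8 108.  -76.5] bottom [ 12.  111.  -76.5]
top edge [ 34.8 119.  -76.5] bottom [ 18.4 121.4 -76.5]
tip 431 [ 23.   64.1 -81.5]
jaw [444 227  13  21  92] [447.86956522 236.59782609] [ 13.4  73.6 -78.5]
jaw [442 256  11  22 123] [445.30894309 266.35772358] [ -4.5  73.6 -78.5]
pad [491 234] [505 268] [  3.4 100.5 -81.5]
head yaw: red L/R [ 29.1 -16.6 -21.5] [ 29.2  19.7 -21.5]
```

```bash
python3 - <<'E'
from h import *
im=cv2.imread("pics/wrist2.png"); st=manip.state(); c=info("wrist",st); tp=np.array(st["position"])
Rt=R.from_euler('xyz',st["orientation"]).as_matrix()
def rel(u,v,dz): return (Rt.T@(onz(c,u,v,tp[2]+dz)-tp)*1000).round(1)
for u in (285,321,358): print([(v,tuple(int(a) for a in im[v,u])) for v in list(range(202,226,3))+list(range(246,270,3))])
for v in (206,): print("lower face edge",rel(321,v,-.026))
for v in (250,256,262): print(v,"steel end at top",rel(321,v,.006),rel(321,v,-.011))
r=im[268].astype(int); print([ (u,tuple(r[u])) for u in list(range(270,284,2))+list(range(360,374,2))]); print(rel(277,268,.006),rel(367,268,.006))
E
```

```text
[(202, (104, 127, 38)), (205, (107, 130, 38)), (208, (99, 121, 112)), (211, (41, 48, 232)), (214, (41, 46, 239)), (217, (44, 50, 246)), (220, (43, 49, 245)), (223, (43, 49, 245)), (246, (44, 50, 247)), (249, (43, 50, 247)), (252, (56, 58, 244)), (255, (185, 170, 212)), (258, (219, 200, 200)), (261, (219, 203, 202)), (264, (245, 235, 235)), (267, (250, 243, 243))]
[(202, (103, 125, 48)), (205, (54, 64, 219)), (208, (39, 43, 232)), (211, (39, 45, 234)), (214, (41, 46, 235)), (217, (41, 46, 237)), (220, (51, 57, 253)), (223, (61, 70, 255)), (246, (51, 59, 254)), (249, (51, 59, 254)), (252, (51, 58, 254)), (255, (51, 57, 254)), (258, (49, 56, 254)), (261, (128, 120, 247)), (264, (245, 234, 233)), (267, (251, 245, 245))]
[(202, (104, 127, 39)), (205, (104, 127, 38)), (208, (97, 118, 94)), (211, (45, 52, 231)), (214, (41, 46, 237)), (217, (44, 51, 247)), (220, (43, 50, 246)), (223, (43, 49, 244)), (246, (37, 42, 219)), (249, (36, 41, 217)), (252, (39, 42, 209)), (255, (150, 139, 191)), (258, (214, 197, 196)), (261, (214, 197, 195)), (264, (241, 229, 229)), (267, (251, 246, 245))]
lower fac
[... 278 characters left out ...]
, np.int64(36))), (274, (np.int64(143), np.int64(150), np.int64(104))), (276, (np.int64(237), np.int64(225), np.int64(223))), (278, (np.int64(249), np.int64(241), np.int64(240))), (280, (np.int64(251), np.int64(244), np.int64(244))), (282, (np.int64(251), np.int64(244), np.int64(244))), (360, (np.int64(252), np.int64(246), np.int64(246))), (362, (np.int64(251), np.int64(246), np.int64(246))), (364, (np.int64(250), np.int64(243), np.int64(243))), (366, (np.int64(241), np.int64(229), np.int64(229))), (368, (np.int64(185), np.int64(175), np.int64(163))), (370, (np.int64(109), np.int64(127), np.int64(57))), (372, (np.int64(103), np.int64(126), np.int64(37)))]
[ 24.3 -14.2  -6. ] [24.4 17.6 -6. ]
```

Hook centre is 4.3 mm along tool x and true home about 88 mm along tool y. Aligning, lowering until the neck is about 3.5 mm above the prong tops, then advancing to just short of the jaws.

```bash
python3 -m inch '[[[0.0054,0,0.02],[0,0,0.05]],[[0,0,0.02],[0,0,0]],[[0,0,0.0156],[0,0,0]],[[0,0,0],[0,0,0]],[[0,0.03,0],[0,0,0]],[[0,0.03,0],[0,0,0]],[[0,0,0],[0,0,0]],[[0,0,0],[0,0,0]]]'
python3 -m inch '[[[0,0,0],[0,0,0]],[[0,0,0],[0,0,0]],[[0,0,0],[0,0,0]]]'
python3 - <<'E'
from h import *
st=manip.state(); print(st["t"],st["position"],np.degrees(st["orientation"]),st["contact_force"])
cv2.imwrite("pics/wrist3.png",manip.camera("wrist")[:,:,::-1])
E
```

```text
t: 7.9
position: [0.5586, 0.0068, 0.2175]
orientation: [3.141, -0.0, 1.368]
contact_force: [-0.3, 0.0, -5.6]
grip_width: 0.0338
grasp_force: 44.9
t: 8.2
position: [0.5576, 0.0074, 0.2172]
orientation: [-3.141, -0.0, 1.369]
contact_force: [-0.6, -0.3, -4.9]
grip_width: 0.0334
grasp_force: 44.9
8.2 [0.55755857 0.00744319 0.21718464] [-1.79971880e+02 -3.66572823e-04  7.84359777e+01] [-0.56059318 -0.31400988 -4.93584813]
```

View pics/wrist3.png

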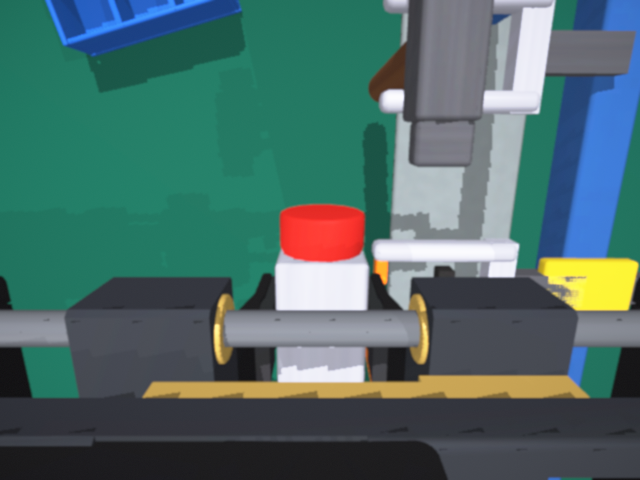

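The view now shows the +y prong of the middle hook at v 241–261 with its tip at u≈373, next to the held mallet. The dark hammer's head ends at (440,165), well clear. Checking that the mallet is centred between the prongs.

```bash
python3 - <<'E'
from h import *
im=cv2.imread("pics/wrist3.png"); st=manip.state(); c=info("wrist",st); tp=np.array(st["position"])
Rt=R.from_euler('xyz',st["orientation"]).as_matrix()
rel=lambda u,v,z: (Rt.T@(onz(c,u,v,z)-tp)*1000).round(1)
w=cv2.cvtColor(im,cv2.COLOR_BGR2GRAY).astype(int)
for u in (395,405,415,455,465):
    g=np.diff(w[230:272,u]); a=230+g.argmax()+.5+.5; b=230+g.argmin()+1; print(u,a,b,rel(u,a,.185),rel(u,b,.185), w[236:268:3,u])
g=w[250,362:390]; print(list(g)); print("tip",rel(374,250,.181))
E
```

```text
395 271.0 261 [ 9.4 35.2 32.2] [14.2 35.  32.2] [189 187 203 235 244 247 243 234 197 129 129]
405 231.0 262 [28.3 38.7 32.2] [13.8 39.5 32.2] [192 188 203 234 243 247 242 234 199 129 129]
415 240.0 262 [24.1 43.4 32.2] [13.8 44.1 32.2] [149 160 204 240 249 251 249 242 212 129 130]
455 240.0 262 [24.2 61.3 32.2] [13.8 62.3 32.2] [129 151 201 236 249 251 249 242 212 138 138]
465 240.0 262 [24.2 65.8 32.2] [13.8 66.8 32.2] [129 147 200 236 249 251 249 242 211 129 128]
[np.int64(123), np.int64(109), np.int64(86), np.int64(70), np.int64(65), np.int64(64), np.int64(65), np.int64(66), np.int64(75), np.int64(100), np.int64(134), np.int64(163), np.int64(189), np.int64(214), np.int64(230), np.int64(237), np.int64(240), np.int64(243), np.int64(246), np.int64(248), np.int64(248), np.int64(248), np.int64(248), np.int64(248), np.int64(248), np.int64(248), np.int64(247), np.int64(247)]
tip [18.2 25.8 36.2]
```

```bash
for i in 1 ; do python3 -m inch '[[[-0.0005,0.005,0],[0,0,0]],[[0,0.005,0],[0,0,0]],[[0,0.0025,0],[0,0,0]],[[0,0.0025,0],[0,0,0]],[[0,0.0025,0],[0,0,0]],[[0,0.0025,0],[0,0,0]],[[0,0,0],[0,0,0]]]'; python3 -m inch '[[[0,0.0025,0],[0,0,0]],[[0,0.0025,0],[0,0,0]],[[0,0.0025,0],[0,0,0]],[[0,0.0025,0],[0,0,0]],[[0,0,0],[0,0,0]]]'; done
```

```text
t: 8.95
position: [0.5736, 0.0037, 0.2169]
orientation: [-3.141, 0.0, 1.369]
contact_force: [-1.2, 0.0, -4.6]
grip_width: 0.0337
grasp_force: 44.9
t: 9.45
position: [0.5809, 0.0024, 0.2166]
orientation: [-3.139, -0.0, 1.369]
contact_force: [-3.7, 1.0, -4.3]
grip_width: 0.0339
grasp_force: 44.9
```

```bash
python3 -m inch '[[[0,0.0025,0],[0,0,0]],[[0,0.0025,0],[0,0,0]],[[0,0.0025,0],[0,0,0]],[[0,0,0],[0,0,0]]]'; python3 -m inch '[[[0,0.0025,0],[0,0,0]],[[0,0.0025,0],[0,0,0]],[[0,0,0],[0,0,0]]]';  python3 -m inch '[[[0,0.0025,0],[0,0,0]],[[0,0.00125,0],[0,0,0]],[[0,0,0],[0,0,0]]]'
```

```text
t: 9.85
position: [0.5866, 0.0009, 0.2165]
orientation: [-3.139, 0.0, 1.369]
contact_force: [-4.8, 0.1, -4.6]
grip_width: 0.0335
grasp_force: 44.9
t: 10.15
position: [0.5907, 0.0001, 0.2165]
orientation: [-3.139, 0.0, 1.369]
contact_force: [-4.5, 0.3, -5.4]
grip_width: 0.0335
grasp_force: 44.9
t: 10.45
position: [0.5949, -0.0008, 0.2171]
orientation: [3.14, 0.0, 1.369]
contact_force: [-3.6, 0.1, -7.3]
grip_width: 0.0337
grasp_force: 44.9
```

```bash
for i in 1; do python3 -m inch '[[[0,0.00125,0],[0,0,0]],[[0,0.00125,0],[0,0,0]],[[0,0,0],[0,0,0]],[[0,0,0],[0,0,0]]]';  python3 -m inch '[[[0,0.00125,0],[0,0,0]],[[0,0,0],[0,0,0]],[[0,0,0],[0,0,0]]]'; python3 -m inch '[[[0,0.00125,0],[0,0,0]],[[0,0,0],[0,0,0]],[[0,0,0],[0,0,0]]]'; done | grep -E "pos|contact"
```

```text
position: [0.5974, -0.0012, 0.2175]
contact_force: [-0.4, -0.2, -5.0]
position: [0.5978, -0.0012, 0.2173]
contact_force: [-1.6, -0.1, -4.7]
position: [0.5985, -0.0014, 0.2172]
contact_force: [-0.4, -0.1, -4.6]
```

```bash
for i in 1; do python3 -m inch '[[[0,0.00125,0],[0,0,0]],[[0,0,0],[0,0,0]],[[0,0,0],[0,0,0]]]';  python3 -m inch '[[[0,0.00125,0],[0,0,0]],[[0,0,0],[0,0,0]],[[0,0,0],[0,0,0]]]'; python3 -m inch '[[[0,0.00125,0],[0,0,0]],[[0,0,0],[0,0,0]],[[0,0,0],[0,0,0]]]'; done | grep -E "pos|contact"
```

```text
position: [0.5996, -0.0016, 0.2171]
contact_force: [-0.6, -0.0, -5.2]
position: [0.6004, -0.0017, 0.2171]
contact_force: [-0.8, 0.4, -5.0]
position: [0.6008, -0.0018, 0.217]
contact_force: [-1.9, 1.1, -3.4]
```

```bash
for i in 1; do python3 -m inch '[[[0,0.00125,0],[0,0,0]],[[0,0,0],[0,0,0]],[[0,0,0],[0,0,0]]]';  python3 -m inch '[[[0,0.00125,0],[0,0,0]],[[0,0,0],[0,0,0]],[[0,0,0],[0,0,0]]]'; done | grep -E "pos|contact"
```

```text
position: [0.6017, -0.0023, 0.2169]
contact_force: [-3.5, -1.2, -3.4]
position: [0.6028, -0.0025, 0.2169]
contact_force: [-4.6, -1.5, -4.2]
```

```bash
for i in 1; do python3 -m inch '[[[0,0.00125,0],[0,0,0]],[[0,0,0],[0,0,0]],[[0,0,0],[0,0,0]]]';  python3 -m inch '[[[0,0.00125,0],[0,0,0]],[[0,0,0],[0,0,0]],[[0,0,0],[0,0,0]]]'; done | grep -E "pos|contact"
```

```text
position: [0.6032, -0.0025, 0.2169]
contact_force: [-5.5, -1.0, -3.3]
position: [0.6039, -0.0027, 0.2169]
contact_force: [-6.3, -1.1, -2.2]
```

```bash
python3 - <<'E'
from h import *
st=manip.state(); print(st["t"],st["position"],st["contact_force"])
a=manip.camera("scene"); b=manip.camera("wrist"); t=manip.camera("top")
cv2.imwrite("pics/b3.png",b[:,:,::-1])
s=cv2.resize(a[200:330,190:320],None,fx=4,fy=4,interpolation=cv2.INTER_CUBIC)[:,:400]; 
w=cv2.resize(b[190:320,240:440],None,fx=2,fy=2)
o=np.zeros((520,800,3),np.uint8); o[:,:400]=cv2.resize(a[225:290,230:280],(400,520),interpolation=cv2.INTER_CUBIC); o[:260,400:]=w; o[260:,400:]=cv2.resize(t[145:210,260:360],(400,260),interpolation=cv2.INTER_CUBIC)
cv2.imwrite("pics/comb1.png",o[:,:,::-1])
E
```

```text
13.55 [ 0.60387003 -0.00266985  0.21688473] [-6.31960611 -1.05691722 -2.20208249]
```

View pics/comb1.png

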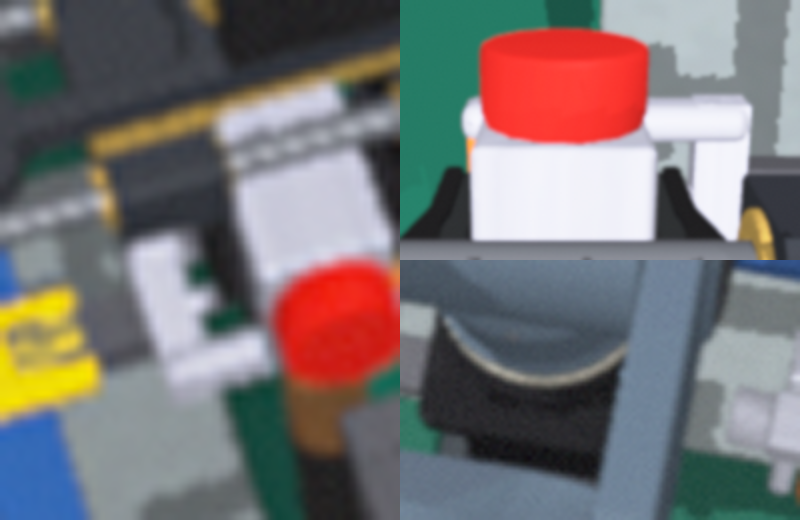

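The wrist crop (top right) shows an orange jaw just in front of the head at about (470,150), so it may already be shut. Next: press 1 mm more (about 7 N), ease off, then feel for the jaws by drawing back gently.

```bash
for i in 1; do python3 -m inch '[[[0,0.00125,0],[0,0,0]],[[0,0,0],[0,0,0]],[[0,0,0],[0,0,0]],[[0,0,0],[0,0,0]]]';  python3 -m inch '[[[0,-0.003,0],[0,0,0]],[[0,-0.003,0],[0,0,0]],[[0,0,0],[0,0,0]],[[0,0,0],[0,0,0]]]'; python3 -m inch '[[[0,-0.00125,0],[0,0,0]],[[0,0,0],[0,0,0]],[[0,0,0],[0,0,0]]]'; python3 -m inch '[[[0,-0.00125,0],[0,0,0]],[[0,0,0],[0,0,0]],[[0,0,0],[0,0,0]]]'; done | grep -E "pos|contact"
```

```text
position: [0.6045, -0.0028, 0.2169]
contact_force: [-6.8, -0.6, -1.8]
position: [0.6016, -0.0018, 0.2169]
contact_force: [-2.0, -0.8, -5.2]
position: [0.6008, -0.0017, 0.2171]
contact_force: [-2.0, -0.8, -5.7]
position: [0.6003, -0.0015, 0.2175]
contact_force: [-0.9, 0.3, -5.1]
```

```bash
for i in 1; do python3 -m inch '[[[0,-0.00125,0],[0,0,0]],[[0,0,0],[0,0,0]],[[0,0,0],[0,0,0]]]';  python3 -m inch '[[[0,-0.00125,0],[0,0,0]],[[0,0,0],[0,0,0]],[[0,0,0],[0,0,0]]]'; python3 -m inch '[[[0,-0.00125,0],[0,0,0]],[[0,0,0],[0,0,0]],[[0,0,0],[0,0,0]]]'; done | grep -E "pos|contact"
```

```text
position: [0.599, -0.0014, 0.2173]
contact_force: [-0.5, 0.0, -5.3]
position: [0.5975, -0.0012, 0.2171]
contact_force: [-1.0, 0.4, -5.0]
position: [0.5972, -0.0011, 0.2172]
contact_force: [1.8, -0.1, -5.9]
```

```bash
python3 -m inch '[[[0,-0.0008,0],[0,0,0]],[[0,0,0],[0,0,0]],[[0,0,0],[0,0,0]]]' | grep -E "pos|contact"; python3 - <<'E'
from h import *
st=manip.state(); print(st["t"],st["contact_force"],st["ft_torque"])
b=manip.camera("wrist"); cv2.imwrite("pics/b4.png",b[:,:,::-1])
o=b[180:330,250:450]; cv2.imwrite("pics/c4.png",cv2.resize(o[:,:,::-1],(800,600),interpolation=cv2.INTER_CUBIC))
E
```

```text
position: [0.5969, -0.0011, 0.2173]
contact_force: [4.5, -1.0, -6.3]
16.3 [ 4.54129634 -0.97004907 -6.2670045 ] [-0.23529994 -0.88787631  0.00438656]
```

View pics/c4.png

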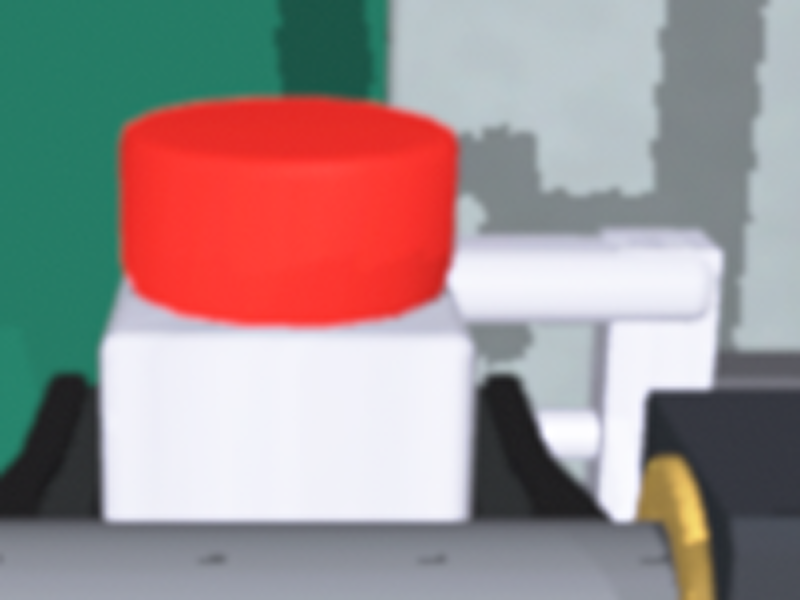

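Drawing back hits a firm stop about 3.5 mm short of home, with the force straight along the rack's x, so both jaws are shut behind the handle. Recentring and lowering onto the prongs.

```bash
for i in 1; do python3 -m inch '[[[0,0.0032,0.0015],[0,0,0]],[[0,0,0.00125],[0,0,0]],[[0,0,0],[0,0,0]],[[0,0,0],[0,0,0]]]';  python3 -m inch '[[[0,0,0.0008],[0,0,0]],[[0,0,0],[0,0,0]],[[0,0,0],[0,0,0]]]'; python3 -m inch '[[[0,0,0.0008],[0,0,0]],[[0,0,0],[0,0,0]],[[0,0,0],[0,0,0]]]'; done | grep -E "pos|contact"
```

```text
position: [0.5975, -0.0011, 0.2145]
contact_force: [-0.1, 0.6, -4.7]
position: [0.5981, -0.0012, 0.2142]
contact_force: [-0.0, 0.2, -5.3]
position: [0.5983, -0.0013, 0.2136]
contact_force: [0.6, -0.2, -5.1]
```

```bash
for i in 1; do python3 -m inch '[[[0,0.001,0.0008],[0,0,0]],[[0,0,0],[0,0,0]],[[0,0,0],[0,0,0]]]';  python3 -m inch '[[[0,0,0.0008],[0,0,0]],[[0,0,0],[0,0,0]],[[0,0,0],[0,0,0]]]'; python3 -m inch '[[[0,0,0.0008],[0,0,0]],[[0,0,0],[0,0,0]],[[0,0,0],[0,0,0]]]'; done | grep -E "pos|contact"
```

```text
position: [0.599, -0.0014, 0.2133]
contact_force: [-2.4, 0.3, 0.5]
position: [0.599, -0.0014, 0.2133]
contact_force: [-4.7, -0.0, 5.9]
position: [0.599, -0.0014, 0.2133]
contact_force: [-5.3, 0.7, 8.3]
```

```bash
for i in 1; do python3 -m inch '[[[0,0,-0.0014],[0,0,0]],[[0,0,0],[0,0,0]],[[0,0,0],[0,0,0]]]';  python3 -m inch '[[[0,0,0],[0,0,0]],[[0,0,0],[0,0,0]],[[0,0,0],[0,0,0]],[[0,0,0],[0,0,0]],[[0,0,0],[0,0,0]],[[0,0,0],[0,0,0]]]' 0.3; done | grep -E "pos|contact|grip"
```

```text
position: [0.5994, -0.0015, 0.2133]
contact_force: [-3.6, 0.9, 5.0]
grip_width: 0.0338
position: [0.5993, -0.0015, 0.2127]
contact_force: [0.7, 0.4, 0.7]
grip_width: 0.0561
```

Released cleanly. Rising straight up, backing away and checking.

```bash
for i in 1; do python3 -m inch '[[[0,0,-0.01],[0,0,0]],[[0,0,-0.02],[0,0,0]],[[0,0,-0.04],[0,0,0]],[[0,0,-0.05],[0,0,0]],[[0,0,-0.05],[0,0,0]],[[0,-0.05,0],[0,0,0]],[[0,-0.05,0],[0,0,0]],[[0,-0.05,0],[0,0,0]]]';  python3 -m inch '[[[-0.05,0,0],[0,0,0]],[[-0.05,0,0],[0,0,0]],[[-0.05,0,0],[0,0,0]],[[-0.05,0,0],[0,0,0]],[[-0.05,0,0],[0,0,0]],[[-0.05,0,0],[0,0,0]],[[0,0,0],[0,0,0]]]'; done | grep -E "pos|contact|grip"
python3 - <<'E'
from h import *
print(manip.state()["t"])
a=manip.camera("scene"); t=manip.camera("top")
o=np.zeros((600,800,3),np.uint8); o[:,:400]=cv2.resize(a[195:345,190:290],(400,600),interpolation=cv2.INTER_CUBIC); o[:300,400:]=cv2.resize(t[110:230,205:365],(400,300),interpolation=cv2.INTER_CUBIC);o[300:,400:]=cv2.resize(t,(400,300))
cv2.imwrite("pics/fin.png",o[:,:,::-1])
E
```

```text
position: [0.4804, 0.0228, 0.3497]
contact_force: [-0.2, 0.6, 0.9]
grip_width: 0.0561
position: [0.4332, -0.2172, 0.3496]
contact_force: [-0.8, 0.3, 0.5]
grip_width: 0.0563
20.65
```

View pics/fin.png

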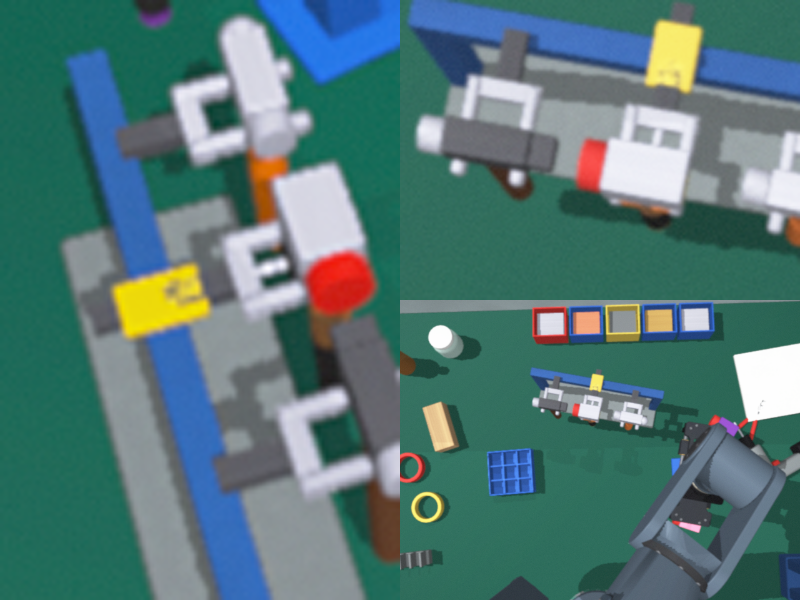

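The final views show the mallet hanging on the middle hook with its head across both prongs. The hammers and tray look undisturbed, and the gripper is clear of everything.

```bash
python3 -c "
from station import manip
print(manip.sign_off())"
```

```text
the job is handed in; nothing more can be done
None
```

The mallet hangs released on the middle hook with its head across both prongs; a gentle pull-back met a firm stop (jaws shut behind the handle), the push peaked near 7 N in the readings, the hammers and tray look unmoved, and I handed it in at about 21 s (no verdict returned).

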